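# Load the disc and start the holder's screw

## Robot

A 6-joint arm with a two-finger parallel gripper is mounted at the origin on the work surface. World frame = base frame: x ahead of the robot, y to its left, z up, the work surface at z = 0. Lengths are in m, angles in degrees, forces in N, time in s.
With the tool pointing down it reaches from about 0.375 to 0.9 m from the base axis. Payload 3.1 kg.
Tool frame: the origin (TCP) lies at the very end of the fingers, on their centre line; the grasp point (between the pads) lies behind it (bot.grip_depth is the z of the grasp point in the tool frame, in m); z points along the fingers, y is the direction in which the jaws open and shut (so a half turn about z gives the same grasp; the last joint's range is limited). The gripper opens to 87 mm and grips with 3 to 60 N. Pads are 19 mm wide; open, the fingers measure 117 mm over their backs; the gripper's body (75 mm by 190 mm) begins 51 mm behind the grasp point.
Start: joints at [65.632, 30.224, 82.088, -0, 67.689, -10.227], TCP at [0.153, 0.606, 0.223] pointing down, gripper open.
Joint ranges: [-176.69, 176.69], [-43.24, 126.21], [12.49, 139.97], [-82, 262], [0, 151.66], [-163.58, 163.58]. Speed limits (degrees/s): [159.86, 159.86, 180, 180, 180, 180].

## Interface

Orientations are given as a 3x3 rotation matrix whose columns are the frame's x, y, z axes.
In Python, from rig import bot, vision gives the robot as it stands. The module is installed in compiled form; this text tells all that it offers.
- The arm moves only by the shell command python3 -m jog 'ROWS'. ROWS is JSON, a list of rows, each a list of 3 entries, a list of its own where there are three numbers: the shift along the tool's x, y, z in mm, then the turn, a rotation vector about the tool's x, y, z in degrees, then the closure, from 0 (fully open) to 1 (shut). In form: [[[dx, dy, dz], [wx, wy, wz], fingers], ...]. A call has 1 to 12 rows; each row is the pose to reach, as a shift and turn from the pose commanded when the call began, along the tool's axes at that moment; what a row does not reach only later rows make up. A row lasts 1/12 s, in which the tool goes at most 41.7 mm and 7.16 degrees, less where a joint would pass 70% of its speed; a pose out of reach is approached as far as the arm can. A call with a gripper value outside its range is refused whole. The fingers move at their own pace and stop on an object; the grip force is fixed at half the most. Time passes only in rows, so rows that repeat a pose let the fingers close. It gives the time, the measured TCP pose, the force and the opening at its end, in the units of the state.
- bot.read_state(): the state, without advancing time (a new reading comes with each control period).
- vision.capture(name): name is "scene" or "top" or "wrist"; returns the picture (480x640x3 uint8, red, green, blue); there is no depth.
- vision.camera_info(name): a dict with "intrinsics" (3x3 intrinsics, pixels), "camera_from_world" (4x4, takes a point from world to camera coordinates); the wrist camera has in their place "mount" (4x4, takes a point from camera to tool coordinates, whose origin is the TCP and whose axes are the flange's). Camera axes: x right, y up, looking along -z (the intrinsics and any distortion apply to the point x, -y, -z); pixel columns grow to the right and rows downward; lengths in m; the calibration is good to about 2 mm. The wrist camera is an equidistant fisheye: a pixel r from the principal point sees the ray r / f radians off the axis. A picture is of the moment at which its call begins: read the wrist's pose just before it. camera_info takes no time and is no camera call.
- bot.hand_in(): hands the job in, once; it reports no verdict.
The state is a dict: "time_s": time; "joint_positions": joint angles; "qvel": joint speeds; "tau": joint torques, N m; "position": TCP position; "tcp_rot": TCP orientation; "force": force on the tool from outside, world axes, zero at the start; "moment": the same for the moment, N m; "opening": opening from 0.0 (shut) to 1.0 (fully open).
Only numpy, scipy, OpenCV 4.12 (cv2) and the standard library are available. Lean on these libraries where they do the work, as an engineer would, in place of code of your own. Each camera call takes 0.05 s, during which the arm holds its last target. There are 200 camera calls.

## Task

Lay the small round steel disc flat in the round pocket of the teal specimen holder and let it go. Then start the holder's black-knobbed screw: turn it backward (anticlockwise from above) until it drops down off the thread's end by about a pitch, then turn it forward (clockwise) one full turn, and finish while still gripping the knob, so that it is held started; the program ends holding it. Leave everything else where it lies.

Things in the scene. Friction and masses are not known exactly. Their poses are not given: they have to be found in the camera images.
- disc: the small round steel disc, 44 mm across, 14 mm thick, about 0.17 kg, lying flat on the green mat; origin at the centre of its underside, z up. Beside it lie a larger steel disc and a steel square, which are not wanted.
- holder: teal plate, 110 mm (x) by 250 mm (y) by 20 mm high, fixed at a different place and angle each time; origin at the centre of its underside. In its top, along its y axis: a square pocket 47 mm wide (centre y = +80 mm), the round pocket (y = 0) and the raised threaded boss of the screw (y = -75 mm; 46 mm across, top 34 mm above the table).
- round_pocket (a point): centre of the floor of the round pocket, 13 mm above the table; the pocket is 47 mm across and 7 mm deep, so that the disc lying in it stands 7 mm proud of the plate. Axes as the holder's.
- screw_top (a point): centre of the top of the screw's knob, on its axis, z up. The knob is an upright black cylinder 32 mm across and 24 mm high over a thin steel shank; a light ridge on top, from centre to rim, shows the angle. Starts 72 to 75 mm above the table, riding on the thread's first coil; about 69 mm just after the drop, 63 mm after one turn forward from there.
- screw: the screw with its knob; origin on its axis, 24 mm below screw_top. Spring and weight press it down with 4 to 5 N; it slides on its axis as far as the thread allows. Right-handed, pitch 6 mm: it climbs 1 mm per radian backward, sinks as much forward. Where the coil ends it drops 6 mm; a firm grip can hold it up, so open the fingers to let it fall. Turning takes 0.03 N m; it stays where left.
- screw_turn (a joint): angle of the screw in rad, growing forward (clockwise from above); 0.7 to 2.4 at the start. At 0 the ridge points along the holder's -x. The drop comes at about -0.1; one turn forward of that is about 6.2. Stops at -1.5 and 9. Turning it forward without the backward turn and drop first does not count as started. Gripped with 25 N the knob turns with the fingers; with 12 N it slips a little.
- square_blank: steel square, 44 by 44 by 14 mm, lying on the mat; origin under its centre. To be left alone.
- large_disc: larger steel disc, 60 mm across, 14 mm thick, lying on the mat; origin under its centre. To be left alone.
- multimeter: blue hand multimeter, 130 by 70 by 38 mm, lying on the table to the robot's right; origin under its centre. To be left alone.
- tape_roll: roll of tape, 84 mm across, 20 mm high, lying flat; origin under its centre. To be left alone.
- screwdriver: screwdriver lying beyond the holder, roughly along y; origin under its middle. To be left alone.
- adapter: black power adapter, 70 by 50 by 30 mm; origin under its centre. To be left alone.
Not all that is in view belongs to the job. Leave any pink or red look-alike of the disc alone.

How it is judged:
By the outcome, as a careful person would: the job done as asked, in the order asked, and still so for the second after the job is handed in, while the arm keeps its last pose, push and grip.
It also fails if it takes over 69 s, if anything falls off the work surface, if the arm or the gripper's body presses on something with over 40 N, if the wrist force passes 120 N, or if a joint passes its speed limit or range.

## Working session

There is one attempt and no reset: what is moved stays moved. The work goes in short steps, Python scripts to look and compute and a shell command to move; the robot and the scene stay as the last step left them, time stands still between calls to the robot, and variables do not carry over. Pictures are saved under pics/ and viewed, about 8 in all and at most 12, crops included, and the job is handed in when it is done.

```bash
mkdir -p pics
python3 - <<'E'
from rig import bot, vision
import cv2, numpy as np
np.set_printoptions(precision=4,suppress=True)
s=bot.read_state(); print(s, bot.grip_depth)
for n in ("top","scene","wrist"):
    i=vision.camera_info(n); print(n,i)
a=vision.capture("top"); cv2.imwrite("pics/top0.png",a[:,:,::-1])
b=vision.capture("scene"); cv2.imwrite("pics/scene0.png",b[:,:,::-1])
E
```

```text
{'time_s': 0.0, 'joint_positions': array([ 65.6335,  30.2773,  82.1541,  -0.0008,  67.6899, -10.2283]), 'qvel': array([-0.0042,  0.0351,  0.0316,  0.0447,  0.0127,  0.0631]), 'tau': array([  0.0014, -44.0043, -17.6596,   0.0635,   0.058 ,  -0.0001]), 'position': array([0.1524, 0.6054, 0.2216]), 'tcp_rot': array([[-0.9697,  0.2443, -0.0009],
       [ 0.2443,  0.9697, -0.0019],
       [ 0.0004, -0.0021, -1.    ]]), 'force': array([-0.2531, -0.1187,  0.1166]), 'moment': array([ 0.0427, -0.0464,  0.0095]), 'opening': 1.0007414798263496} -0.0187
top {'intrinsics': array([[494.2008,   0.    , 316.7304],
       [  0.    , 494.2008, 237.6269],
       [  0.    ,   0.    ,   1.    ]]), 'camera_from_world': array([[-0.0266, -0.9996, -0.0057,  0.0442],
       [ 0.992 , -0.0271,  0.1233, -0.617 ],
       [-0.1234, -0.0024,  0.9923, -1.3962],
       [ 0.    ,  0.    ,  0.    ,  1.    ]])}
scene {'intrinsics': array([[549.5996,   0.    , 323.0743],
       [  0.    , 549.5996, 243.0071],
       [  0.    ,   0.    ,   1.    ]]), 'camera_from_world': array([[-0.7506,  0.6607,  0.0122,  0.4553],
       [-0.5199, -0.6018,  0.6062,  0.2925],
       [ 0.4079,  0.4487,  0.7952, -1.6504],
       [ 0.    ,  0.    ,  0.    ,  1.    ]])}
wrist {'intrinsics': array([[371.6483,   0.    , 320.8559],
       [  0.    , 371.6483, 246.688 ],
       [  0.    ,   0.    ,   1.    ]]), 'mount': array([[-0.0005,  0.9694,  0.2457,  0.0662],
       [ 1.    ,  0.    ,  0.002 , -0.0007],
       [ 0.0019,  0.2457, -0.9694, -0.1617],
       [ 0.    ,  0.    ,  0.    ,  1.    ]])}
```

View pics/top0.png

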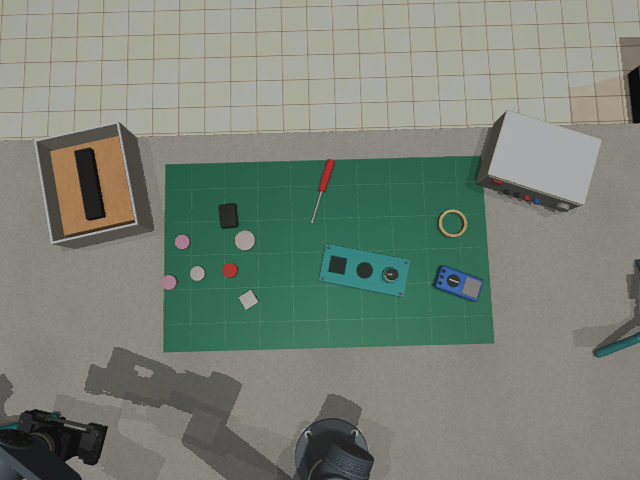

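View pics/scene0.png

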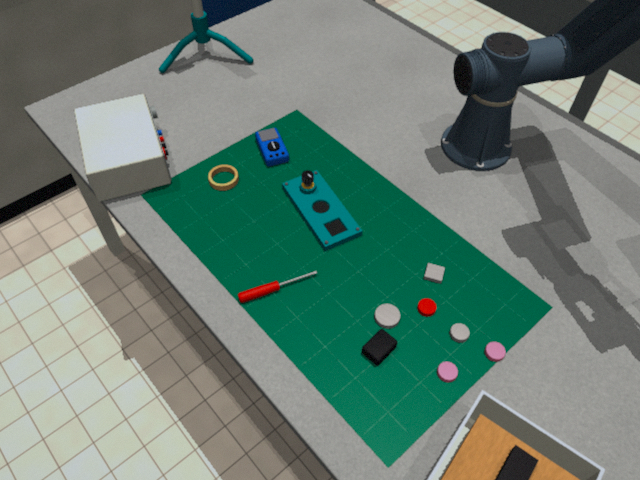

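Top view: the small steel disc is at (197,273), the large disc at (245,240), the square at (248,299). The teal holder is at about (365,270), with the round pocket at (364,270) and the knob at (391,274). The pink and red discs are decoys. The scene view agrees, with the disc at (460,332).

```bash
cat > h.py <<'E'
import numpy as np, cv2
from rig import bot, vision
np.set_printoptions(precision=4,suppress=True)
def ray(n,u,v):
    i=vision.camera_info(n);K=i["intrinsics"];M=i["camera_from_world"]
    d=np.array([(u-K[0,2])/K[0,0],-(v-K[1,2])/K[1,1],-1.])
    return -M[:3,:3].T@M[:3,3], M[:3,:3].T@d
def at(n,u,v,z):
    o,d=ray(n,u,v); return o+d*(z-o[2])/d[2]
def wproj(s,P):
    "world point -> wrist pixel"
    i=vision.camera_info("wrist");K=i["intrinsics"];m=i["mount"]
    t=s["tcp_rot"].T@(np.asarray(P)-s["position"]); c=m[:3,:3].T@(t-m[:3,3])
    p=np.array([c[0],-c[1],-c[2]]); r=np.hypot(p[0],p[1]); th=np.arctan2(r,p[2])
    return K[0,2]+K[0,0]*th*p[0]/r, K[1,2]+K[0,0]*th*p[1]/r
def wat(s,u,v,z):
    i=vision.camera_info("wrist");K=i["intrinsics"];m=i["mount"]
    a=np.array([u-K[0,2],v-K[1,2]])/K[0,0]; th=np.hypot(*a)
    q=a/th*np.sin(th); d=s["tcp_rot"]@m[:3,:3]@np.array([q[0],-q[1],-np.cos(th)])
    o=s["position"]+s["tcp_rot"]@m[:3,3]; return o+d*(z-o[2])/d[2]
def shift(s,P,ydir=None):
    "tool-frame shift (mm) to bring TCP to P; turn about tool z (deg) to set jaw axis"
    R=s["tcp_rot"]; out=R.T@(np.asarray(P)-s["position"])*1000
    w=None
    if ydir is not None:
        t=R.T@np.array([*ydir,0.]); w=np.degrees(np.arctan2(-t[0],t[1])); w=(w+90)%180-90
    return out,w
E
python3 - <<'E'
from h import *
for n,sx in (("top",1),("scene",1)):
    a=cv2.imread(f"pics/{n}0.png"); hsv=cv2.cvtColor(a,cv2.COLOR_BGR2HSV)
    mt=cv2.inRange(hsv,(84,90,80),(98,255,255)) 
    mg=cv2.inRange(hsv,(0,0,130),(179,45,255))
    (u,v)=(197,273) if n=="top" else (460,332)
    def blob(m,u,v):
        k,l,st,c=cv2.connectedComponentsWithStats(m); 
        i=l[v,u]; return st[i],c[i],(l==i).astype(np.uint8)
    st,c,_=blob(mg,u,v); print(n,"disc",st,c,at(n,*c,.012))
    k,l,st,c=cv2.connectedComponentsWithStats(mt); i=1+np.argmax(st[1:,4]); print("teal",st[i],hsv[265,350] if n=="top" else hsv[200,300])
    cn=max(cv2.findContours((l==i).astype(np.uint8),0,1)[0],key=cv2.contourArea)
    box=cv2.boxPoints(cv2.minAreaRect(cn)) if n=="top" else cv2.approxPolyDP(cn,8,True)[:,0]
    B=np.array([at(n,*p,.018)[:2] for p in box]); print(B, B.mean(0), np.linalg.norm(B-np.roll(B,1,0),axis=1))
for p in [(364,270),(391,274)]: print(at("top",*p,.02),at("top",*p,.073))
E
```

```text
top disc [190 266  14  15 161] [196.6211 273.0124] [0.5263 0.3827 0.012 ]
teal [ 319  244   91   53 2653] [ 88 147 135]
[[ 0.4959  0.0267]
 [ 0.6047  0.0018]
 [ 0.5479 -0.2452]
 [ 0.4402 -0.2182]] [ 0.5222 -0.1087] [0.2512 0.1115 0.2535 0.111 ]
scene disc [451 323  19  17 246] [459.7886 331.0569] [0.5244 0.3796 0.012 ]
teal [ 282  170   81   77 2314] [ 90 255 126]
[[ 0.5424 -0.2457]
 [ 0.5994 -0.001 ]
 [ 0.4947  0.0252]
 [ 0.4382 -0.2176]
 [ 0.5132 -0.1857]
 [ 0.5041 -0.1583]
 [ 0.526  -0.1918]
 [ 0.4851 -0.232 ]] [ 0.5129 -0.1509] [0.0589 0.2512 0.1079 0.2493 0.0815 0.0288 0.04   0.0573]
[ 0.5214 -0.1076  0.02  ] [ 0.5185 -0.1027  0.073 ]
[ 0.5077 -0.1857  0.02  ] [ 0.5052 -0.1779  0.073 ]
```

Run:
```python
from h import *
print(shift(bot.read_state(),[.5255,.381,.17],(.974,-.225)))
```

```text
(array([-416.659 , -126.3984,   51.767 ]), np.float64(88.86669394291152))
```

```bash
python3 -m jog '[[[-417,-126,52],[0,0,89],0.25],[[-417,-126,52],[0,0,89],0.25],[[-417,-126,52],[0,0,89],0.25],[[-417,-126,52],[0,0,89],0.25],[[-417,-126,52],[0,0,89],0.25],[[-417,-126,52],[0,0,89],0.25],[[-417,-126,52],[0,0,89],0.25],[[-417,-126,52],[0,0,89],0.25],[[-417,-126,52],[0,0,89],0.25],[[-417,-126,52],[0,0,89],0.25],[[-417,-126,52],[0,0,89],0.25],[[-417,-126,52],[0,0,89],0.25]]'
python3 -m jog '[[[0,0,0],[0,0,3.3],0.25],[[0,0,0],[0,0,3.3],0.25],[[0,0,0],[0,0,3.3],0.25]]'
python3 - <<'E'
from h import *
s=bot.read_state(); a=vision.capture("wrist"); cv2.imwrite("pics/w1.png",a[:,:,::-1])
print(s["position"],s["tcp_rot"],s["opening"],s["joint_positions"],wproj(s,[.5255,.381,.014]),wproj(s,s["position"]))
E
```

```text
time_s: 1.1
position: [0.5312, 0.3783, 0.1692]
tcp_rot: [[0.187, 0.982, 0.002], [0.982, -0.187, -0.001], [-0.001, 0.002, -1.0]]
force: [-0.6, 1.1, 0.1]
opening: 0.749
time_s: 1.35
position: [0.526, 0.3817, 0.17]
tcp_rot: [[0.23, 0.973, -0.001], [0.973, -0.23, -0.001], [-0.001, -0.001, -1.0]]
force: [0.3, -0.2, -0.3]
opening: 0.75
[0.526  0.3817 0.17  ] [[ 0.23    0.9732 -0.0011]
 [ 0.9732 -0.23   -0.0005]
 [-0.0008 -0.0009 -1.    ]] 0.7497736345371656 [26.134  35.507  81.0894  0.0009 63.4729 39.4317] (np.float64(320.02457960244413), np.float64(230.75250434752908)) (np.float64(319.8536498090564), np.float64(297.7951326621377))
```

View pics/w1.png

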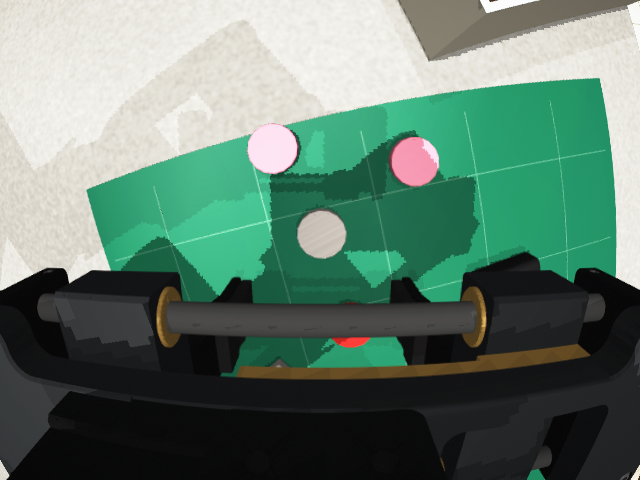

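The wrist view shows the disc at (321,234), clear of its neighbours along the jaw axis. I'll measure it precisely.

Run:
```python
from h import *
s=bot.read_state(); a=cv2.imread("pics/w1.png"); hsv=cv2.cvtColor(a,cv2.COLOR_BGR2HSV)
m=cv2.inRange(hsv,(0,0,120),(179,60,255)); k,l,st,c=cv2.connectedComponentsWithStats(m); i=l[234,321]
print(st[i],c[i]); P=wat(s,*c[i],.014); print(P)
x,y,w,h=st[i][:4]
print(wat(s,x,c[i][1],.014)-wat(s,x+w,c[i][1],.014))
print(shift(s,[P[0],P[1],.0085],(.974,-.225)))
```

```text
[ 297  211   50   48 1862] [321.2642 234.1579]
[0.5257 0.378  0.014 ]
[-0.0427  0.0101  0.    ]
(array([ -3.7506,   0.9493, 161.7114]), np.float64(-0.26961269690221457))
```

```bash
python3 -m jog '[[[-3,1,40],[0,0,0],0.25],[[-3,1,80],[0,0,0],0.25],[[-3,1,120],[0,0,0],0.25],[[-3,1,145],[0,0,0],0.25],[[-3,1,155],[0,0,0],0.25],[[-3,1,161],[0,0,0],0.25],[[-3,1,161],[0,0,0],0.25],[[-3,1,161],[0,0,0],0.25]]'
python3 - <<'E'
from h import *
s=bot.read_state(); a=vision.capture("wrist"); cv2.imwrite("pics/w2.png",a[:,:,::-1]); print(s["position"])
E
```

```text
time_s: 2.07
position: [0.5276, 0.3797, 0.0111]
tcp_rot: [[0.231, 0.973, 0.003], [0.973, -0.231, 0.001], [0.002, 0.002, -1.0]]
force: [0.4, 0.6, 0.2]
opening: 0.752
[0.5276 0.3797 0.0111]
```

View pics/w2.png

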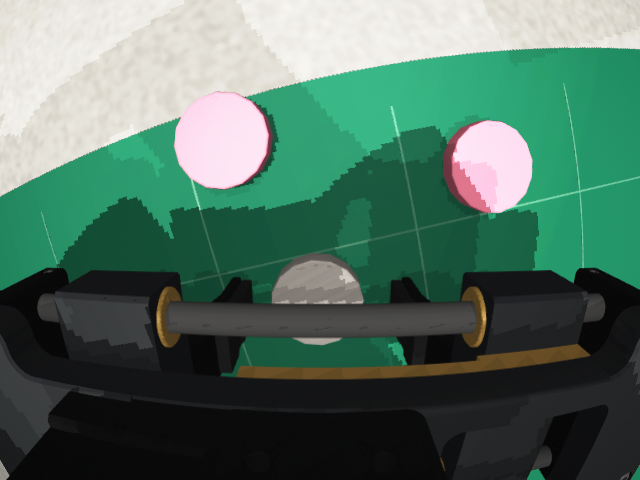

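The disc spans rows 253–345 and columns 272–363, centred between the fingers. Next I close on it.

```bash
python3 -m jog '[[[0,0,0],[0,0,0],0.4],[[0,0,0],[0,0,0],0.5],[[0,0,0],[0,0,0],0.7],[[0,0,0],[0,0,0],0.8],[[0,0,0],[0,0,0],0.8],[[0,0,0],[0,0,0],0.8]]'
python3 - <<'E'
from h import *
s=bot.read_state(); a=vision.capture("wrist"); cv2.imwrite("pics/w3.png",a[:,:,::-1])
print(wproj(s,[*s["position"][:2],.014]))
hsv=cv2.cvtColor(a,cv2.COLOR_RGB2HSV); m=cv2.inRange(hsv,(0,0,90),(179,50,255))[:, 318]
r=np.where(m)[0]; print(r[(r>230)&(r<380)])
for v in r[(r>230)&(r<380)][[0,-1]]: print(wat(s,318,v,.014)-s["position"])
E
```

```text
time_s: 2.62
position: [0.5264, 0.379, 0.0102]
tcp_rot: [[0.232, 0.973, -0.0], [0.973, -0.232, 0.0], [0.0, -0.0, -1.0]]
force: [-1.6, -1.2, 5.0]
opening: 0.486
(np.float64(319.8343213780076), np.float64(300.8738878965809))
[254 255 256 257 258 259 260 261 262 263 264 265 266 267 268 269 270 271
 272 273 274 275 276 277 278 279 280 281 282 283 284 285 286 287 288 289
 290 291 292 293 294 295 296 297 298 299 300 301 302 303 338 339 340 341
 342 343]
[0.0044 0.0219 0.0038]
[-0.006  -0.0213  0.0038]
```

```bash
python3 -m jog '[[[0,0,-10],[0,0,0],0.8],[[0,0,-50],[0,0,0],0.8],[[0,0,-90],[0,0,0],0.8],[[0,0,-130],[0,0,0],0.8],[[-20,4,-130],[0,0,0],0.8],[[-60,12,-130],[0,0,0],0.8],[[-100,20,-130],[0,0,0],0.8],[[-140,28,-130],[0,0,0],0.8],[[-180,36,-130],[0,0,0],0.8],[[-220,44,-130],[0,0,0],0.8],[[-260,52,-130],[0,0,0],0.8],[[-300,60,-130],[0,0,0],0.8]]'
python3 -m jog '[[[-40,8,0],[0,0,0],0.8],[[-80,16,0],[0,0,0],0.8],[[-120,24,0],[0,0,0],0.8],[[-160,32,0],[0,0,0],0.8],[[-200,40,0],[0,0,0],0.8],[[-220,45,0],[0,0,0],0.8],[[-236,48,0],[0,0,0],0.8],[[-236,48,0],[0,0,0],0.8],[[-236,48,0],[0,0,0],0.8],[[-236,48,0],[0,0,0],0.8]]'
python3 - <<'E'
from h import *
s=bot.read_state(); a=vision.capture("wrist"); cv2.imwrite("pics/w4.png",a[:,:,::-1])
print(s["position"],s["opening"]); np.save("s4.npy",s,allow_pickle=True)
E
```

```text
time_s: 3.67
position: [0.515, 0.0712, 0.1398]
tcp_rot: [[0.231, 0.973, 0.0], [0.973, -0.231, -0.0], [-0.0, 0.0, -1.0]]
force: [0.9, -0.2, -1.4]
opening: 0.489
time_s: 4.5
position: [0.507, -0.1669, 0.1394]
tcp_rot: [[0.231, 0.973, -0.001], [0.973, -0.231, 0.001], [0.001, -0.001, -1.0]]
force: [0.2, 1.2, -1.2]
opening: 0.484
[ 0.507  -0.1669  0.1394] 0.4836510760506679
```

View pics/w4.png

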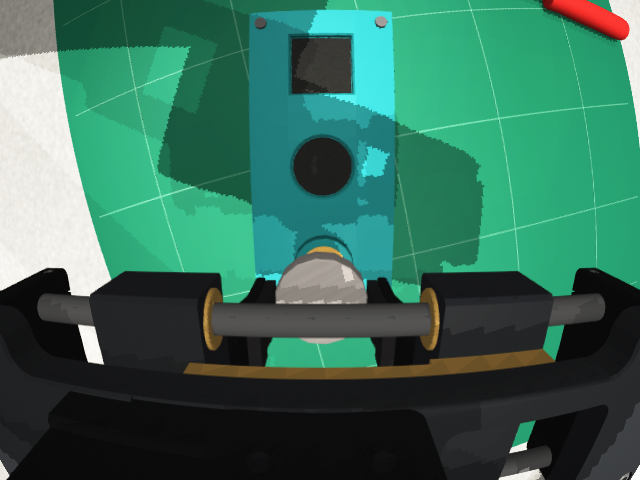

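The disc is held at (321,298). The round pocket is centred at about (323,166) and the square pocket at (321,65).

Run:
```python
from h import *
s=np.load("s4.npy",allow_pickle=True).item(); a=cv2.imread("pics/w4.png"); hsv=cv2.cvtColor(a,cv2.COLOR_BGR2HSV)
# dark floors
m=cv2.inRange(hsv,(0,0,0),(179,255,75)); k,l,st,c=cv2.connectedComponentsWithStats(m)
F={}
for n,(u,v) in {"round":(323,166),"square":(321,65)}.items():
    i=l[v,u]; F[n]=wat(s,*c[i],.013); print(n,st[i],c[i],F[n])
d=F["square"]-F["round"]; print("dist",np.hypot(*d[:2]),"yaw",np.degrees(np.arctan2(-d[0],d[1])))
x,y,w,h=st[l[166,323]][:4]; 
print("floor diam",np.linalg.norm(wat(s,x,y+h/2,.013)-wat(s,x+w,y+h/2,.013)),np.linalg.norm(wat(s,x+w/2,y,.013)-wat(s,x+w/2,y+h,.013)))
# plate edges on rows
t=cv2.inRange(hsv,(84,60,60),(100,255,255)); 
for v in (110,125,205,215):
    r=np.where(t[v])[0]; r=r[(r>230)&(r<410)]
    L,R=wat(s,r[0],v,.02),wat(s,r[-1]+1,v,.02); print(v,r[0],r[-1],np.linalg.norm(L-R),(L+R)/2)
# held disc
m=cv2.inRange(hsv,(0,0,90),(179,50,255)); zt=s["position"][2]+.0038
r=np.where(m[230:380,322])[0]+230; print(r[0],r[-1]); P=(wat(s,322,r[0],zt)+wat(s,322,r[-1]+1,zt))/2; print("disc c",s["tcp_rot"].T@(P-s["position"])*1e3)
r=np.where(m[290,240:400])[0]+240; print(r[0],r[-1]);P=(wat(s,r[0],290,zt)+wat(s,r[-1]+1,290,zt))/2; print(s["tcp_rot"].T@(P-s["position"])*1e3)
```

```text
round [ 293  136   60   60 2744] [322.1614 165.9814] [ 0.5215 -0.1121  0.013 ]
square [ 290   35   61   59 3367] [319.984   64.5456] [ 0.5385 -0.0338  0.013 ]
dist 0.0800623203399707 yaw -12.215191892509198
floor diam 0.04628443354842548 0.04667598713530357
110 249 394 0.11014373987789802 [ 0.5316 -0.0692  0.02  ]
125 249 394 0.11021768737842143 [ 0.5289 -0.0805  0.02  ]
205 252 393 0.10953196408615905 [ 0.5154 -0.1406  0.02  ]
215 253 393 0.1092895005606052 [ 0.514  -0.1483  0.02  ]
253 343
disc c [ 0.0533  0.9952 -3.801 ]
276 364
[ 5.2749  0.3056 -3.7972]
```

Run:
```python
from h import *
s=bot.read_state(); y=np.radians(-12.7)
print(shift(s,[.5213,-.1118,.040],(np.cos(y),np.sin(y))))
```

```text
(array([56.3774,  1.4012, 99.4776]), np.float64(-0.6347411426903449))
```

```bash
python3 -m jog '[[[30,1,20],[0,0,0],0.8],[[56,1,50],[0,0,0],0.8],[[56,1,80],[0,0,0],0.8],[[56,1,99],[0,0,0],0.8],[[56,1,99],[0,0,0],0.8],[[56,1,99],[0,0,0],0.8],[[56,1,99],[0,0,0],0.8]]'
python3 - <<'E'
from h import *
s=bot.read_state(); a=vision.capture("wrist"); cv2.imwrite("pics/w5.png",cv2.resize(a[180:360,220:420,::-1],None,fx=3,fy=3))
print(s["position"],s["opening"],wproj(s,[.5215,-.1118,.02])); np.save("s5.npy",s,allow_pickle=True)
E
```

```text
time_s: 5.13
position: [0.5222, -0.1131, 0.0415]
tcp_rot: [[0.231, 0.973, 0.001], [0.973, -0.231, -0.001], [-0.0, 0.002, -1.0]]
force: [0.9, -0.2, -1.0]
opening: 0.486
[ 0.5222 -0.1131  0.0415] 0.48632278845196925 (np.float64(317.95550628862225), np.float64(280.38684757773643))
```

View pics/w5.png

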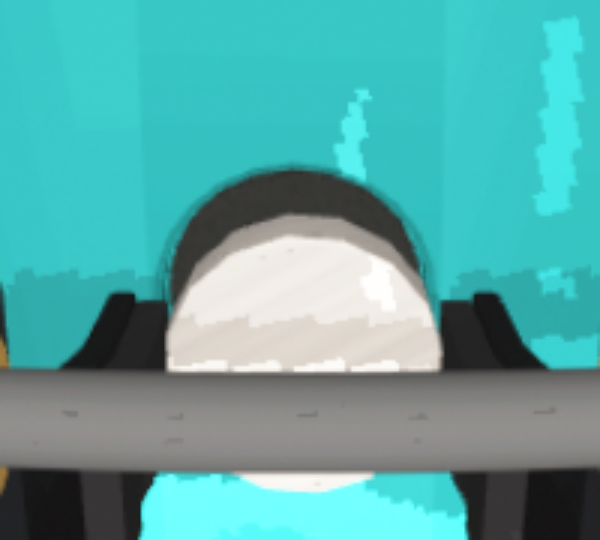

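Crop: the pocket rim's far edge is visible behind the held disc, top at about (297,165) and sides at columns 161 and 430. The disc spans columns 167–441 and rows 235–491.

Run:
```python
from h import *
s=np.load("s5.npy",allow_pickle=True).item(); R=s["tcp_rot"]; p=s["position"]
f=lambda u,v,z: R.T@(wat(s,220+u/3,180+v/3,z)-p)*1e3
T=f(297,166,.02);L=f(161,275,.02);Rr=f(430,275,.02); print("rim",T,L,Rr)
# circle fit through rim pts
A=np.c_[2*np.array([T,L,Rr])[:,:2],np.ones(3)]; b=(np.array([T,L,Rr])[:,:2]**2).sum(1); c=np.linalg.solve(A,b); print("fit",c[:2],np.sqrt(c[2]+c[:2]@c[:2]))
zt=p[2]+.0038
t,bm,l,r=f(304,235,zt),f(304,491,zt),f(167,350,zt),f(441,350,zt); print("disc",t,bm,(t+bm)/2,l,r,(l+r)/2)
zb=p[2]-.0102; print("disc bottom far edge",f(304,214,zb))
im=cv2.imread("pics/w5.png");
```

```text
rim [25.151  -0.4383 21.4666] [  5.8317 -24.0953  21.435 ] [ 5.7868 22.6088 21.5081]
fit [ 1.3856 -0.7475] 23.76737187719011
disc [20.3567  0.6878 -3.8046] [-22.5128   0.6854  -3.7926] [-1.0781  0.6866 -3.7986] [  2.0147 -20.2779  -3.8323] [ 1.949  21.6695 -3.7666] [ 1.9818  0.6958 -3.7995]
disc bottom far edge [19.8093  0.7159 10.1956]
```

```bash
python3 -m jog '[[[2.2,-1.4,3],[0,0,0],0.8],[[2.2,-1.4,6],[0,0,0],0.8],[[2.2,-1.4,8],[0,0,0],0.8],[[2.2,-1.4,10],[0,0,0],0.8],[[2.2,-1.4,11.5],[0,0,0],0.8],[[2.2,-1.4,13],[0,0,0],0.8],[[2.2,-1.4,14],[0,0,0],0.8],[[2.2,-1.4,15],[0,0,0],0.8],[[2.2,-1.4,15],[0,0,0],0.8]]'
python3 - <<'E'
from h import *
s=bot.read_state();print(s["position"],s["force"],s["moment"]); a=vision.capture("wrist"); cv2.imwrite("pics/w6.png",cv2.resize(a[180:360,220:420,::-1],None,fx=3,fy=3))
E
```

```text
time_s: 5.93
position: [0.5205, -0.1109, 0.0253]
tcp_rot: [[0.232, 0.973, -0.0], [0.973, -0.232, 0.0], [0.0, -0.0, -1.0]]
force: [0.8, -0.0, -0.9]
opening: 0.484
[ 0.5205 -0.1109  0.0253] [ 0.7594 -0.0483 -0.8994] [-0.1502  0.0516 -0.0542]
```

View pics/w6.png

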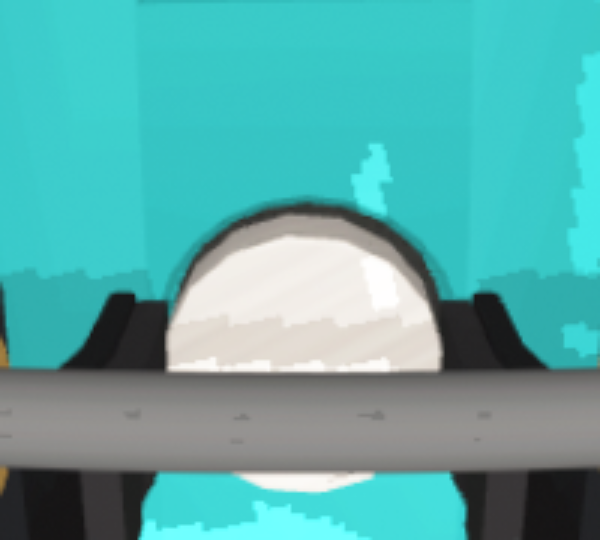

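The disc is inside the pocket rim with no contact force. I lower the last 2 mm and release.

```bash
python3 -m jog '[[[0,0,1],[0,0,0],0.8],[[0,0,1.7],[0,0,0],0.8],[[0,0,1.7],[0,0,0],0.8],[[0,0,1.7],[0,0,0],0.45],[[0,0,1.7],[0,0,0],0.4],[[0,0,1.7],[0,0,0],0.3],[[0,0,1.7],[0,0,0],0.3],[[0,0,-20],[0,0,0],0.3],[[0,0,-60],[0,0,0],0.3],[[0,0,-100],[0,0,0],0.2],[[-35,0,-115],[0,0,0],0.2],[[-70,0,-115],[0,0,0],0.2]]'
python3 -m jog '[[[-30,0,-30],[0,0,0],0.2],[[-60,0,-30],[0,0,0],0.2],[[-60,0,-30],[0,0,0],0.2],[[-60,0,-30],[0,0,0],0.2]]'
python3 - <<'E'
from h import *
s=bot.read_state();print(s["position"],s["opening"]); a=vision.capture("wrist"); cv2.imwrite("pics/w7.png",a[:,:,::-1]);np.save("s7.npy",s,allow_pickle=True)
cv2.imwrite("pics/scene7.png",vision.capture("scene")[:,:,::-1]);
E
```

```text
time_s: 6.98
position: [0.5073, -0.1797, 0.1453]
tcp_rot: [[0.227, 0.974, 0.009], [0.974, -0.227, -0.005], [-0.003, 0.009, -1.0]]
force: [0.5, -0.6, -0.3]
opening: 0.782
time_s: 7.32
position: [0.4902, -0.2389, 0.171]
tcp_rot: [[0.235, 0.972, 0.001], [0.972, -0.235, -0.001], [-0.0, 0.001, -1.0]]
force: [-0.1, 1.3, -0.4]
opening: 0.801
[ 0.4902 -0.2389  0.171 ] 0.8013891267666746
```

View pics/w7.png

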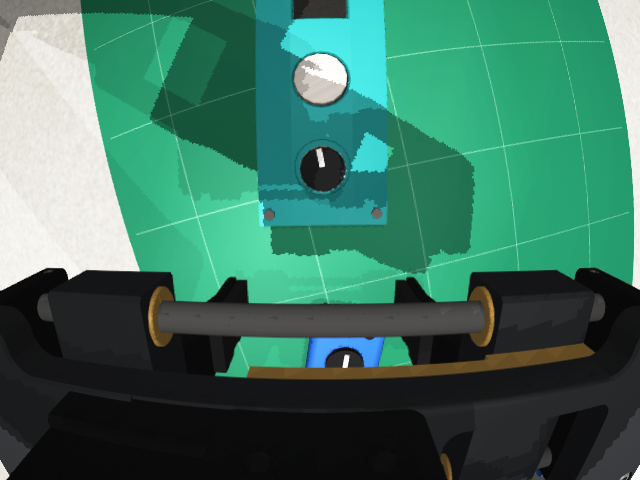

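The disc lies flat in the round pocket at (321,78). The knob is at (322,168), and its ridge points to about (320,149), so screw_turn is roughly 1.4.

Run:
```python
from h import *
s=np.load("s7.npy",allow_pickle=True).item(); a=cv2.imread("pics/w7.png"); hsv=cv2.cvtColor(a,cv2.COLOR_BGR2HSV)
sub=a[135:205,285:360].max(2); full=np.zeros(a.shape[:2],np.uint8); full[135:205,285:360]=sub
dark=np.zeros_like(full); dark[135:205,285:360]=(sub<70)*255
k,l,st,c=cv2.connectedComponentsWithStats(dark); i=l[172,323]; print(st[i],c[i])
cn=max(cv2.findContours((l==i).astype(np.uint8),0,1)[0],key=cv2.contourArea); cc,r=cv2.minEnclosingCircle(cn); print("encl",cc,r)
h=cv2.convexHull(cn); M=cv2.moments(h); hc=(M['m10']/M['m00'],M['m01']/M['m00']); print("hull",hc)
w=cv2.inRange(hsv,(0,0,150),(179,60,255)); w[:140]=0;w[190:]=0;w[:,:300]=0;w[:,345:]=0
ys,xs=np.nonzero(w); print("ridge",xs.mean(),ys.mean(),xs.min(),xs.max(),ys.min(),ys.max())
C=wat(s,*cc,.0735); G=wat(s,xs.mean(),ys.mean(),.0745); print("knob",C,wat(s,*hc,.0735))
D=wat(s,321,78,.027); print("disc",D)
x,y=np.array([np.cos(np.radians(-12.6)),np.sin(np.radians(-12.6))]),np.array([-np.sin(np.radians(-12.6)),np.cos(np.radians(-12.6))])
d=(G-C)[:2]; print("ridge xy",d@x,d@y,"turn",np.arctan2(d@y,-d@x))
P=np.array([.5215,-.1118])-.075*y; print("expected axis",P, "disc-knob",(D-C)[:2]@x,(D-C)[:2]@y)
S=(P+C[:2])/2; print(shift(bot.read_state(),[*C[:2],.110],x), shift(bot.read_state(),[*S,.052],x),bot.read_state()["joint_positions"])
```

```text
[ 300  147   46   44 1445] [322.4394 169.5405]
encl (322.4090881347656, 168.68182373046875) 22.653528213500977
hull (322.3121418531733, 168.59660503838253)
ridge 320.70754716981133 157.8490566037736 316 344 148 177
knob [ 0.505  -0.1852  0.0735] [ 0.505  -0.1852  0.0735]
disc [ 0.5215 -0.1135  0.027 ]
ridge xy -0.0010477129949965436 0.007591450131416552 turn 1.4336504694248293
expected axis [ 0.5051 -0.185 ] disc-knob 0.00041939349699485207 0.0736460898208993
(array([53.1868,  3.0198, 60.1686]), np.float64(-0.7994908627121475)) (array([ 53.2567,   3.1457, 118.1686]), np.float64(-0.7994908627121475)) [-37.5501  28.0743  96.7704   0.0283  55.2668 -24.1668]
```

```bash
python3 -m jog '[[[30,2,10],[0,0,0],0.2],[[54,3,40],[0,0,0],0.2],[[54,3,70],[0,0,0],0.3],[[54,3,95],[0,0,0],0.3],[[54,3,110],[0,0,0],0.3],[[54,3,118],[0,0,0],0.3],[[54,3,118],[0,0,0],0.45],[[54,3,118],[0,0,0],0.55],[[54,3,118],[0,0,0],0.7],[[54,3,118],[0,0,0],0.9],[[54,3,118],[0,0,0],0.9],[[54,3,118],[0,0,0],0.9]]'
```

```text
time_s: 8.42
position: [0.5045, -0.1853, 0.0533]
tcp_rot: [[0.231, 0.973, -0.003], [0.973, -0.231, 0.0], [-0.0, -0.003, -1.0]]
force: [-3.5, -1.8, 3.4]
opening: 0.361
```

```bash
python3 -m jog '[[[0,0,-0.1],[0,0,-7],0.9],[[0,0,-0.2],[0,0,-14],0.9],[[0,0,-0.4],[0,0,-21],0.9],[[0,0,-0.5],[0,0,-28],0.9],[[0,0,-0.6],[0,0,-35],0.9],[[0,0,-0.7],[0,0,-42],0.9],[[0,0,-0.8],[0,0,-49],0.9],[[0,0,-0.9],[0,0,-56],0.9],[[0,0,-1.1],[0,0,-63],0.9],[[0,0,-1.2],[0,0,-70],0.9],[[0,0,-1.3],[0,0,-77],0.9],[[0,0,-1.4],[0,0,-84],0.9]]'
python3 -m jog '[[[0,0,-0.1],[0,0,-7],0.9],[[0,0,-0.2],[0,0,-14],0.9],[[0,0,-0.2],[0,0,-19],0.9],[[0,0,-0.2],[0,0,-19],0.9],[[0,0,-0.2],[0,0,-19],0.9],[[0,0,-0.2],[0,0,-19],0.6],[[0,0,-0.2],[0,0,-19],0.4],[[0,0,-0.2],[0,0,-19],0.4],[[0,0,-0.2],[0,0,-19],0.4],[[0,0,-0.2],[0,0,-19],0.4]]'
python3 - <<'E'
from h import *
s=bot.read_state();print(s["position"],s["tcp_rot"][:,1],s["opening"],s["joint_positions"]); np.save("s8.npy",s,allow_pickle=True)
w=vision.capture("wrist"); t=vision.capture("top");sc=vision.capture("scene")
cv2.imwrite("pics/sc8.png",sc[:,:,::-1])
A=cv2.resize(w[200:380,220:420,::-1],None,fx=3,fy=3)[:540,:400+0]
A=cv2.resize(w[180:380,220:420,::-1],(400,400)); B=cv2.resize(sc[130:230,260:360,::-1],(400,400)); cv2.imwrite("pics/c8.png",np.hstack([A,B]))
E
```

```text
time_s: 9.42
position: [0.5059, -0.1845, 0.054]
tcp_rot: [[-0.945, 0.328, 0.0], [0.328, 0.945, 0.002], [0.0, 0.002, -1.0]]
force: [0.6, 3.2, -4.4]
opening: 0.358
time_s: 10.25
position: [0.5062, -0.1861, 0.0545]
tcp_rot: [[-1.0, 0.007, 0.001], [0.007, 1.0, -0.001], [-0.001, -0.001, -1.0]]
force: [0.1, -0.5, -0.2]
opening: 0.569
[ 0.5062 -0.1861  0.0545] [ 0.0071  1.     -0.0008] 0.5691401315200468 [ -32.0528   38.4703  101.9467   -0.0169   39.5143 -121.6328]
```

View pics/c8.png

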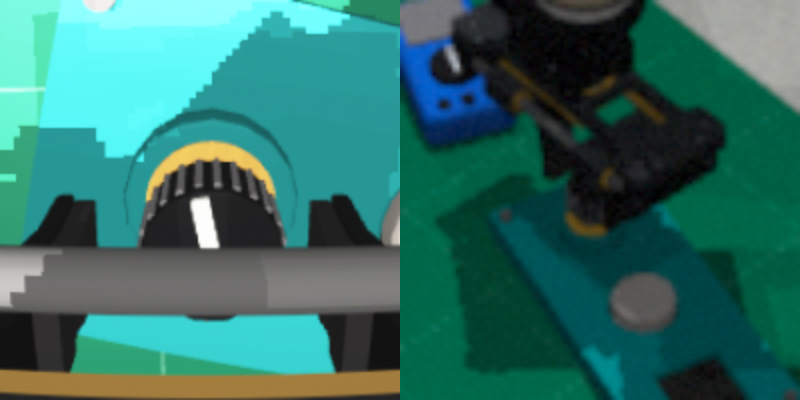

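The ridge points up and slightly left, about -0.4 rad, so it is past the drop angle. I check the knob height from the apparent size of the top: rows about 276 to 339, column 325.

Run:
```python
from h import *
s=np.load("s8.npy",allow_pickle=True).item()
for z in (.063,.066,.069,.072,.075,.078):
    a,b=wat(s,324,275.5,z),wat(s,324,339,z); print(z,np.linalg.norm(a-b),(a+b)/2, [wproj(s,[.505,-.185+0,z])])
    # predicted rows of far and near top edges, in tool x
    e=s["tcp_rot"][:,0]; c=np.array([.505,-.185,z]); print("   ",wproj(s,c+.016*e)[1],wproj(s,c-.016*e)[1], "bottom far",wproj(s,c+.016*e-[0,0,.024])[1])
```

```text
0.063 0.031277092839806404 [ 0.5072 -0.1858  0.063 ] [(np.float64(325.670832250475), np.float64(303.90921516052083))]
    269.8466139542435 335.51715820843384 bottom far 255.00237880116407
0.066 0.030664484999346077 [ 0.5059 -0.1858  0.066 ] [(np.float64(325.7343043648928), np.float64(306.57741783564165))]
    272.00504395967687 338.5772206964134 bottom far 256.6513647174808
0.069 0.030051877158885864 [ 0.5046 -0.1858  0.069 ] [(np.float64(325.799821041402), np.float64(309.33683031428444))]
    274.242762310755 341.7333512757494 bottom far 258.35380008178237
0.072 0.029439269318425654 [ 0.5032 -0.1858  0.072 ] [(np.float64(325.8674745755607), np.float64(312.1918901811887))]
    276.5640479074148 344.9896685044923 bottom far 260.11225130334407
0.075 0.02882666147796533 [ 0.5019 -0.1858  0.075 ] [(np.float64(325.9373622613201), np.float64(315.1473027908941))]
    278.97347913846016 348.35049496637146 bottom far 261.92944643806845
0.078 0.028214053637505117 [ 0.5006 -0.1858  0.078 ] [(np.float64(326.0095866668863), np.float64(318.2080592742192))]
    281.475959074318 351.8203667068159 bottom far 263.8082876350725
```

Both rows fit a top height of about 69 mm, not 75, so the screw has dropped. Next I regrip 6 mm lower and turn forward.

```bash
python3 -m jog '[[[0,0,3],[0,0,0],0.4],[[0,0,6],[0,0,0],0.4],[[0,0,6],[0,0,0],0.4],[[0,0,6],[0,0,0],0.55],[[0,0,6],[0,0,0],0.7],[[0,0,6],[0,0,0],0.9],[[0,0,6],[0,0,0],0.9],[[0,0,6],[0,0,0],0.9]]'
python3 -m jog '[[[0,0,0.1],[0,0,7],0.9],[[0,0,0.2],[0,0,14],0.9],[[0,0,0.4],[0,0,21],0.9],[[0,0,0.5],[0,0,28],0.9],[[0,0,0.6],[0,0,35],0.9],[[0,0,0.7],[0,0,42],0.9],[[0,0,0.8],[0,0,49],0.9],[[0,0,0.9],[0,0,56],0.9],[[0,0,1.1],[0,0,63],0.9],[[0,0,1.2],[0,0,70],0.9],[[0,0,1.3],[0,0,77],0.9],[[0,0,1.4],[0,0,84],0.9]]'
python3 -m jog '[[[0,0,0.1],[0,0,7],0.9],[[0,0,0.2],[0,0,14],0.9],[[0,0,0.4],[0,0,21],0.9],[[0,0,0.5],[0,0,28],0.9],[[0,0,0.6],[0,0,35],0.9],[[0,0,0.7],[0,0,42],0.9],[[0,0,0.8],[0,0,49],0.9],[[0,0,0.9],[0,0,56],0.9],[[0,0,1.1],[0,0,63],0.9],[[0,0,1.2],[0,0,70],0.9],[[0,0,1.3],[0,0,77],0.9],[[0,0,1.4],[0,0,84],0.9]]'
python3 -m jog '[[[0,0,0.1],[0,0,7],0.9],[[0,0,0.2],[0,0,14],0.9],[[0,0,0.4],[0,0,21],0.9],[[0,0,0.5],[0,0,28],0.9],[[0,0,0.6],[0,0,35],0.9],[[0,0,0.7],[0,0,42],0.9],[[0,0,0.7],[0,0,42],0.9],[[0,0,0.7],[0,0,42],0.9]]'
python3 -c "
from h import *
s=bot.read_state();print(s['position'],s['joint_positions'],s['force'],s['moment'])"
```

```text
time_s: 11.07
position: [0.5058, -0.1841, 0.0481]
tcp_rot: [[-1.0, 0.008, -0.0], [0.008, 1.0, 0.002], [0.0, 0.002, -1.0]]
force: [1.6, 4.8, 0.3]
opening: 0.367
time_s: 12.07
position: [0.5048, -0.1851, 0.0467]
tcp_rot: [[-0.093, 0.996, -0.002], [0.996, 0.093, 0.001], [0.001, -0.002, -1.0]]
force: [-2.4, -0.3, 0.6]
opening: 0.359
time_s: 13.07
position: [0.5036, -0.1842, 0.0449]
tcp_rot: [[0.981, 0.196, -0.005], [0.196, -0.981, 0.003], [-0.004, -0.004, -1.0]]
force: [-3.1, 1.1, 4.7]
opening: 0.357
time_s: 13.73
position: [0.5038, -0.1835, 0.0444]
tcp_rot: [[0.864, -0.503, -0.004], [-0.503, -0.864, 0.004], [-0.006, -0.001, -1.0]]
force: [-4.2, 4.6, 3.1]
opening: 0.36
[ 0.5038 -0.1835  0.0444] [-31.9881  39.451  102.338    0.0637  38.5385  88.1864] [-4.2034  4.559   3.1481] [ 0.7688  0.6042 -0.0617]
```

```bash
python3 -m jog '[[[0,0,0],[0,0,0],0.6],[[0,0,0],[0,0,0],0.4],[[0,0,0],[0,0,0],0.4],[[0,0,0],[0,0,0],0.4],[[0,0,0],[0,0,-56],0.4],[[0,0,0],[0,0,-56],0.4],[[0,0,0],[0,0,-56],0.4],[[0,0,0],[0,0,-56],0.4],[[0,0,0],[0,0,-56],0.4],[[0,0,0],[0,0,-56],0.4],[[0,0,0],[0,0,-56],0.4],[[0,0,0],[0,0,-56],0.4]]'
python3 -m jog '[[[0,0,0],[0,0,-84],0.4],[[0,0,0],[0,0,-84],0.4],[[0,0,0],[0,0,-84],0.4],[[0,0,0],[0,0,-84],0.4],[[0,0,0],[0,0,-84],0.4],[[0,0,0],[0,0,-84],0.4],[[0,0,0],[0,0,-84],0.4],[[0,0,0],[0,0,-84],0.4],[[0,0,0],[0,0,-84],0.4],[[0,0,0],[0,0,-84],0.4],[[0,0,0],[0,0,-84],0.4],[[0,0,0],[0,0,-84],0.4]]'
python3 -m jog '[[[0,0,0],[0,0,-40],0.4],[[0,0,0],[0,0,-40],0.4],[[0,0,0],[0,0,-40],0.4],[[0,0,0],[0,0,-40],0.4],[[0,0,0],[0,0,-40],0.4],[[0,0,0],[0,0,-40],0.4],[[0,0,0],[0,0,-40],0.4],[[0,0,0],[0,0,-40],0.4]]'
python3 - <<'E'
from h import *
s=bot.read_state();print(s["position"],s["joint_positions"]); np.save("s9.npy",s,allow_pickle=True)
w=vision.capture("wrist"); cv2.imwrite("pics/w9.png",cv2.resize(w[180:380,220:420,::-1],(600,600)))
E
```

```text
time_s: 14.73
position: [0.5065, -0.1861, 0.0448]
tcp_rot: [[0.899, 0.438, 0.001], [0.438, -0.899, -0.001], [0.001, 0.001, -1.0]]
force: [0.6, -0.3, 0.1]
opening: 0.602
time_s: 15.73
position: [0.5065, -0.1861, 0.0447]
tcp_rot: [[-0.342, 0.94, 0.001], [0.94, 0.342, -0.001], [-0.001, 0.001, -1.0]]
force: [-0.9, -0.5, -0.2]
opening: 0.598
time_s: 16.4
position: [0.5063, -0.1859, 0.0447]
tcp_rot: [[-0.862, 0.507, 0.001], [0.507, 0.862, -0.001], [-0.001, -0.0, -1.0]]
force: [-0.6, 0.3, -0.5]
opening: 0.598
[ 0.5063 -0.1859  0.0447] [-32.0387  39.4737 102.1499  -0.0067  38.324  -91.5517]
```

View pics/w9.png

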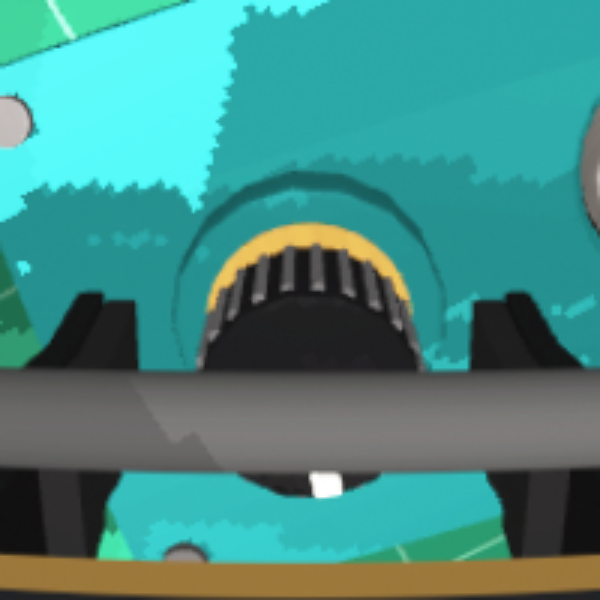

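The ridge is at the near rim (325,484), so screw_turn is about 3.29. The turn followed the fingers without slipping. About 165° remains to reach roughly 6.17.

```bash
python3 -m jog '[[[0,0,0],[0,0,0],0.5],[[0,0,0],[0,0,0],0.6],[[0,0,0],[0,0,0],0.7],[[0,0,0],[0,0,0],0.9],[[0,0,0],[0,0,0],0.9],[[0,0,0],[0,0,0],0.9]]'
python3 -m jog '[[[0,0,0.1],[0,0,7],0.9],[[0,0,0.2],[0,0,14],0.9],[[0,0,0.4],[0,0,21],0.9],[[0,0,0.5],[0,0,28],0.9],[[0,0,0.6],[0,0,35],0.9],[[0,0,0.7],[0,0,42],0.9],[[0,0,0.8],[0,0,49],0.9],[[0,0,0.9],[0,0,56],0.9],[[0,0,1.1],[0,0,63],0.9],[[0,0,1.2],[0,0,70],0.9],[[0,0,1.3],[0,0,77],0.9],[[0,0,1.4],[0,0,84],0.9]]'
python3 -m jog '[[[0,0,0.1],[0,0,7],0.9],[[0,0,0.2],[0,0,14],0.9],[[0,0,0.4],[0,0,21],0.9],[[0,0,0.5],[0,0,28],0.9],[[0,0,0.6],[0,0,35],0.9],[[0,0,0.7],[0,0,42],0.9],[[0,0,0.8],[0,0,49],0.9],[[0,0,0.9],[0,0,56],0.9],[[0,0,1.1],[0,0,63],0.9],[[0,0,1.2],[0,0,70],0.9],[[0,0,1.3],[0,0,77],0.9],[[0,0,1.4],[0,0,81],0.9]]'
python3 -m jog '[[[0,0,0],[0,0,0],0.9],[[0,0,0],[0,0,0],0.9],[[0,0,0],[0,0,0],0.9]]'
python3 - <<'E'
from h import *
s=bot.read_state();print(s["position"],s["joint_positions"],s["force"],s["opening"]); np.save("s10.npy",s,allow_pickle=True)
w=vision.capture("wrist"); sc=vision.capture("scene");t=vision.capture("top")
cv2.imwrite("pics/w10.png",np.hstack([cv2.resize(w[180:380,220:420,::-1],(400,400)),cv2.resize(t[140:360,155:495,::-1],None,fx=1.17,fy=400/220)]))
E
```

```text
time_s: 16.95
position: [0.5062, -0.185, 0.0447]
tcp_rot: [[-0.862, 0.506, 0.001], [0.506, 0.862, 0.001], [-0.0, 0.001, -1.0]]
force: [2.3, 3.3, 0.7]
opening: 0.356
time_s: 17.95
position: [0.5041, -0.1856, 0.0429]
tcp_rot: [[0.417, 0.909, -0.004], [0.909, -0.417, 0.0], [-0.001, -0.004, -1.0]]
force: [-3.9, -2.1, 3.8]
opening: 0.357
time_s: 18.95
position: [0.503, -0.1835, 0.0414]
tcp_rot: [[0.963, -0.27, -0.006], [-0.27, -0.963, 0.004], [-0.007, -0.002, -1.0]]
force: [-2.8, 5.2, 2.8]
opening: 0.358
time_s: 19.2
position: [0.503, -0.1836, 0.0416]
tcp_rot: [[0.965, -0.263, -0.006], [-0.263, -0.965, 0.004], [-0.007, -0.002, -1.0]]
force: [-3.3, 3.7, 3.6]
opening: 0.36
[ 0.503  -0.1836  0.0416] [-32.0105  39.737  102.427    0.0009  38.2477  73.265 ] [-3.3461  3.7468  3.6356] 0.36046880690537003
```

View pics/w10.png

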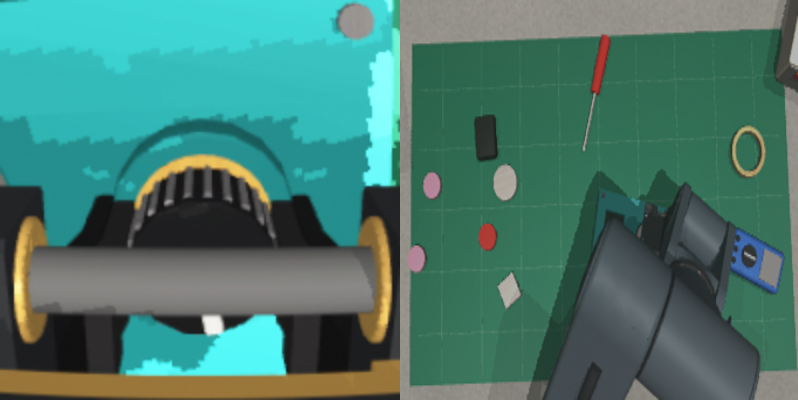

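The ridge is at (212,325) at the near rim, which gives about 6.2. The other objects are undisturbed. One last look at the disc in the scene view.

Run:
```python
from h import *
s=np.load("s10.npy",allow_pickle=True).item(); e=s["tcp_rot"][:,0]
for z in (.060,.063,.066,.069): print(z,[wproj(s,np.array([*s["position"][:2],z])+k*.016*e)[1] for k in (1,-1)])
w=vision.capture("wrist"); c=w[180:380,324].max(1); print(c[55:75],c[128:172])
sc=vision.capture("scene"); cv2.imwrite("pics/sc11.png",cv2.resize(sc[110:310,220:480,::-1],None,fx=3,fy=3))
```

```text
0.06 [np.float64(282.308837831018), np.float64(350.3240150435104)]
0.063 [np.float64(284.8644523666548), np.float64(353.7944171226022)]
0.066 [np.float64(287.51816652693816), np.float64(357.37599086462376)]
0.069 [np.float64(290.2754523534709), np.float64(361.0734667879539)]
[185 185 185 177 144 109  94  94  96  96 104 133 150 150 147 145 145 145
 145 145] [ 97 103 109 111 113 117 119 122 127 129 131 131 132 134 136 137 137 138
 137 136 133 133 130 130 127 122 119 115 108 148 222 242 242 243 242 242
 242 243 243 215 170 161 162 162]
```

View pics/sc11.png

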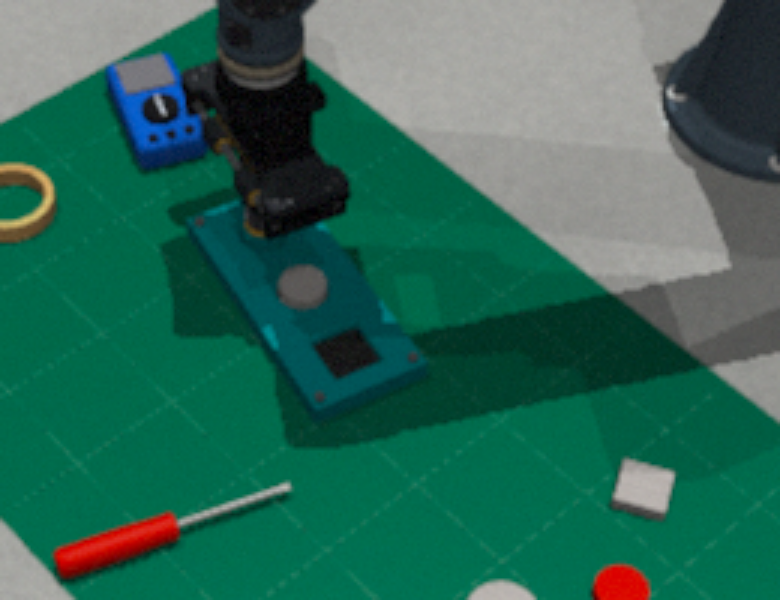

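```bash
python3 -c "
from rig import bot
print(bot.read_state()['opening'],bot.hand_in())"
```

```text
the job is handed in; nothing more can be done
0.3602521448288263 None
```

I laid the small steel disc in the round pocket and let it go. I then started the screw, and handed the job in at about 20 s with the gripper still holding the knob.

- **Disc:** the last scene picture shows it flat and centred in the round pocket.
- **Backward turn and drop:** I turned the knob about 103° backward, to roughly -0.4 rad, and opened the fingers. The picture then fitted a knob top at about 69 mm, not 75 mm, so it had dropped.
- **Forward turn:** I turned the knob forward 375° with one regrip, which is a full turn from the drop point. The ridge then read about 6.2 rad. The apparent size of the knob top fits a height of about 63 mm.
- **Grip at hand-in:** the opening read 0.36, about 31 mm, which matches the 32 mm knob. The last reading showed about 6 N on the tool.
- **Other objects:** everything else looks untouched in the last pictures.

One check disagreed slightly: at the end the knob's edges sat about 7 pixels off prediction. I put this down to the fingers gripping about 2–3 mm off the screw's axis along the pads. The knob did not slip in the grip.

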